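Put four mixed-up clamping pieces back on their own rests

TASK

The four clamping pieces stand on each other's white rests. Put every piece upright in the middle of the rest that has its own outline: the flanged brass bush on the round rest, the hexagon nut on the six-sided rest, the short wooden chock on the square rest and the long wooden block lengthwise on the oblong rest. All four rests are taken, so use the bare grey mould plate with the single hole in its middle as a free spot on the way.

Things in the scene. Friction and masses are not known exactly. Their poses are not given: they have to be found in the camera images.
- bush_mid (a point): Flanged brass bush, standing flange down: flange 54 mm in diameter at the foot (the widest part, to be gripped across), a narrower round sleeve above, 44 mm high, about 0.3 kg. The point is its centre, 22 mm above its foot; z is up along its axis.
- nut_mid (a point): Tall steel hexagon nut with a round bore, lying on its flat end: 46 mm across flats, 53 mm across corners, 45 mm high, about 0.4 kg. The point is its centre, 22.5 mm above its foot; z up; x points at a corner and y is square to a flat.
- chock_mid (a point): Short softwood chock standing upright, 35 mm (x) by 45 mm (y) by 55 mm high, about 0.1 kg. The point is its centre, 27.5 mm above its foot; z up.
- block_mid (a point): Long wooden fixture block with a key slot, 42 mm (x) by 98 mm (y, its length) by 64 mm high, about 0.2 kg. The point is its centre, 32 mm above its foot; z up.
- rest_round_top (a point): Round white plastic rest for the bush, 120 mm in diameter, 6 mm thick, fixed to the bench, with a dark inlay of its piece's footprint in the middle. A piece that does not belong may stand on it at the start. The point is the centre of its top face; z up; x and y level.
- rest_hex_top (a point): Six-sided white plastic rest for the nut, 110 mm across flats, 6 mm thick, fixed to the bench, with a dark inlay of its piece's footprint in the middle. A piece that does not belong may stand on it at the start. The point is the centre of its top face; z up; x points at a corner and y is square to a side.
- rest_square_top (a point): Square white plastic rest for the chock, 110 mm by 110 mm, 6 mm thick, fixed to the bench, with a dark inlay of its piece's footprint in the middle. A piece that does not belong may stand on it at the start. The point is the centre of its top face; z up; x and y along its sides.
- rest_oblong_top (a point): Oblong white plastic rest for the long block, 80 mm (x) by 150 mm (y, its length), 6 mm thick, fixed to the bench, with a dark inlay of its piece's footprint in the middle. A piece that does not belong may stand on it at the start. The point is the centre of its top face; z up; y along its length.
- spare_plate_top (a point): Bare grey steel mould plate with one small hole in its middle and a small screw hole in each corner, lying flat and fixed on the bench, 165 mm (x) by 150 mm (y), 24 mm thick, empty at the start: the free spot. The point is the centre of its top face, 24 mm above the bench; z up.

How it is judged:
By the outcome, as a careful person would: the job done as asked, in the order asked, and still so for the second after the job is handed in, with the robot touching nothing.
It also fails if it takes over 144 s, if anything falls off the work surface, if the arm or the gripper's body presses on something with over 40 N, if the wrist force passes 120 N, or if a joint passes its speed limit or range.

ROBOT

A 6-joint arm with a two-finger parallel gripper is mounted at the origin on the work surface; the furniture and walls round the work are solid. World frame = base frame: x ahead of the robot, y to its left, z up, the work surface at z = 0. Lengths are in m, angles in degrees, forces in N, time in s.
With the tool pointing down it reaches from about 0.325 to 0.9 m from the base axis. Payload 6.1 kg.
Tool frame: the origin (TCP) lies at the very end of the fingers, on their centre line; the grasp point (between the pads) lies 19 mm behind it; z points along the fingers, y is the direction in which the jaws open and shut (so a half turn about z gives the same grasp; the last joint's range is limited). The gripper opens to 87 mm and grips with 3 to 60 N. Pads are 19 mm wide; open, the fingers measure 117 mm over their backs; the gripper's body (75 mm by 190 mm) begins 51 mm behind the grasp point.
Start: joints at [-77.985, 12.628, 87.462, -0, 79.91, -7.225], TCP at [0.206, -0.59, 0.223] pointing down, gripper open.
Joint ranges: [-170.65, 170.65], [-52.31, 119.04], [5.05, 147.46], [-71.25, 251.25], [11.57, 151.72], [-153.62, 153.62]. Speed limits (degrees/s): [147.25, 147.25, 172.46, 180, 180, 180].

INTERFACE

Orientations are given as a 3x3 rotation matrix whose columns are the frame's x, y, z axes.
In Python, from bench import manip gives the robot as it stands.
- The arm moves only by the shell command python3 -m jog 'ROWS' [FORCE]. ROWS is JSON, a list of rows, each an object with "claw": the closure, from -1 (fully open) to 1 (shut); "xyz": the shift along the tool's x, y, z in mm, a list of three; "delta_rot": the turn, a rotation vector about the tool's x, y, z in rad, a list of three. In form: [{"claw": claw, "xyz": [tx, ty, tz], "delta_rot": [ax, ay, az]}, ...]. A call has 1 to 20 rows; each row is the pose to reach, as a shift and turn from the pose commanded when the call began, along the tool's axes at that moment; what a row does not reach only later rows make up. A row lasts 1/12 s, in which the tool goes at most 41.7 mm and 7.16 degrees, less where a joint would pass 70% of its speed; a pose out of reach is approached as far as the arm can. A call with a gripper value outside its range is refused whole. The fingers move at their own pace and stop on an object; FORCE is the grip in N (left out, the last holds). Time passes only in rows, so rows that repeat a pose let the fingers close. It gives the time, the measured TCP pose, the force and the opening at its end, in the units of the state.
- manip.sense(): the state, without advancing time (a new reading comes with each control period).
- manip.capture(name): name is "side" or "top" or "wrist"; returns a dict with "image" (384x512x3 uint8, red, green, blue), "K" (3x3 intrinsics, pixels), "rvec" (rotation vector, rad) and "tvec" (3), from world to camera coordinates, as OpenCV has them. Camera axes: x right, y down, z forward; pixel columns grow to the right and rows downward; lengths in m; the calibration is good to about 2 mm. A picture is of the moment at which its call begins. There is no depth.
- manip.finish_job(): hands the job in, once; it reports no verdict.
Trained networks look in a picture, given as the dict that the camera call returned (one of the last four; its "shot" number tells which), for a name from the list of things; names that differ only in an ending like _2 or _b are one class to them, and where a whole thing is asked for, a point or a joint stands for the part that bears it (a point fixed in the world has none). Each returns a list of dicts, best first, with "confidence" (0 to 1); they miss things now and then, are a little off and sometimes report something else, mostly with a low value. They report only what shows in the picture. A call takes as long as a camera call.
- manip.search_frame(picture, thing): "position" ([x, y, z] in m, in world coordinates, good to about 4 mm: the middle of the surface that is visible of it).
- manip.masks_of(picture, thing): "mask" (384x512 bool, what is visible of it).
- manip.tip_of(picture, thing): "position" ([x, y, z] in m, in world coordinates, good to about 4 mm: a listed point, or the origin of a listed thing).
The state is a dict: "clock": time; "qpos": joint angles; "dq": joint speeds; "joint_torque": joint torques, N m; "tool_pos": TCP position; "tcp_rot": TCP orientation; "ft_force": force on the tool from outside, world axes, zero at the start; "ft_torque": the same for the moment, N m; "gripper_width": finger opening in m.
Only numpy, scipy, OpenCV 4.12 (cv2) and the standard library are available. Lean on these libraries where they do the work, as an engineer would, in place of code of your own. Each camera call takes 0.05 s, during which the arm holds its last target. There are 200 camera calls.

## Working session

There is one attempt and no reset: what is moved stays moved. The work goes in short steps, Python scripts to look and compute and a shell command to move; the robot and the scene stay as the last step left them, time stands still between calls to the robot, and variables do not carry over. Pictures are saved under pics/ and viewed, about 12 in all and at most 16, crops included, and the job is handed in when it is done.

```bash
mkdir -p pics; ls; python3 - <<'E'
from bench import manip
import cv2,numpy as np
np.set_printoptions(precision=4,suppress=True)
s=manip.sense();print(s['clock'],s['tool_pos'],s['tcp_rot'],s['gripper_width'],s['ft_force'])
P={}
for c in("top","side"):
    p=manip.capture(c);P[c]=p
    cv2.imwrite(f'pics/{c}0.png',p['image'][:,:,::-1])
for n in "bush_mid nut_mid chock_mid block_mid rest_round_top rest_hex_top rest_square_top rest_oblong_top spare_plate_top".split():
    for c in P:
        print(n,c,[(np.array(r['position']).round(4),round(r['confidence'],2)) for r in manip.tip_of(P[c],n)[:2]])
print(manip.tip_of(P['top'],'bush_mid')[:1])
E
```

```text
pics
0.0 [ 0.2058 -0.5895  0.2214] [[ 0.9441  0.3295 -0.0004]
 [ 0.3295 -0.9441  0.0019]
 [ 0.0003 -0.0019 -1.    ]] 0.08720676131761815 [ 0.0185 -0.1234  0.2071]
bush_mid top []
bush_mid side [(array([0.6636, 0.1316, 0.0304]), 0.65), (array([0.6654, 0.1339, 0.0036]), 0.27)]
nut_mid top [(array([ 0.626 , -0.2314,  0.0246]), 0.52)]
nut_mid side [(array([ 0.6269, -0.234 ,  0.0259]), 0.84)]
chock_mid top [(array([0.4944, 0.4396, 0.0357]), 0.71)]
chock_mid side [(array([0.5   , 0.443 , 0.0295]), 0.51)]
block_mid top []
block_mid side [(array([0.6625, 0.1297, 0.0088]), 0.58), (array([0.3989, 0.2101, 0.0363]), 0.56)]
rest_round_top top [(array([0.4049, 0.2116, 0.004 ]), 0.75)]
rest_round_top side [(array([0.4052, 0.2065, 0.007 ]), 0.69), (array([ 0.4957, -0.037 ,  0.0257]), 0.46)]
rest_hex_top top [(array([0.4945, 0.4436, 0.0034]), 0.95)]
rest_hex_top side [(array([0.4968, 0.4478, 0.0062]), 0.52), (array([ 0.6277, -0.238 ,  0.0072]), 0.31)]
rest_square_top top [(array([0.6609, 0.1304, 0.0087]), 0.77)]
rest_square_top side [(array([0.6657, 0.1363, 0.0069]), 0.73), (array([ 0.495 , -0.038 ,  0.0263]), 0.29)]
rest_oblong_top top [(array([ 0.6279, -0.2408,  0.0066]), 0.63)]
rest_oblong_top side [(array([ 0.6252, -0.2374,  0.0085]), 0.7)]
spare_plate_top top [(array([ 0.4934, -0.044 ,  0.0183]), 0.96)]
spare_plate_top side [(array([ 0.4955, -0.0356,  0.0245]), 0.9)]
[]
```

View pics/top0.png

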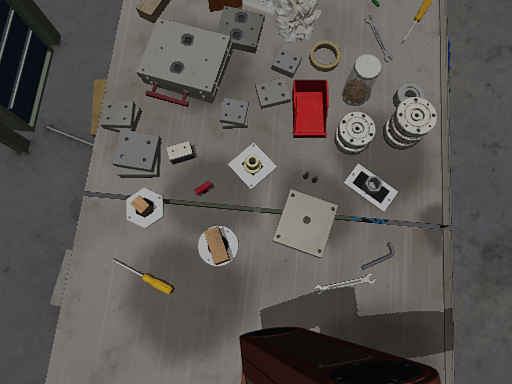

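View pics/side0.png

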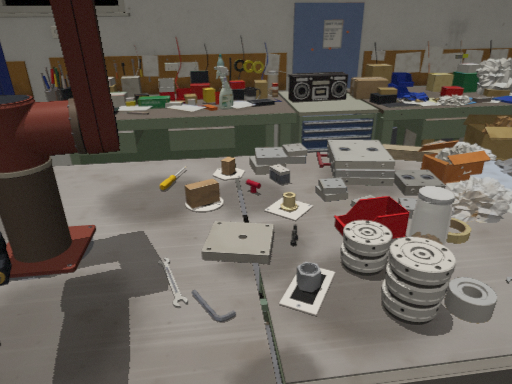

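The top view shows the bush on the square rest (251,164), the block on the round rest (217,245), the chock on the hex rest (143,205), the nut on the oblong rest (371,185), and the plate free (306,222). The side view agrees. Next I'll get the wrist camera geometry and write helpers.

```bash
cat > h.py <<'E'
from bench import manip
import cv2,numpy as np
np.set_printoptions(precision=4,suppress=True)
def cam(p):
    R=cv2.Rodrigues(np.array(p['rvec'],float))[0];t=np.array(p['tvec'],float).ravel()
    return np.array(p['K']),R,t
def rect(img,p,z,cx,cy,half=.11,s=.0004):
    """bird view of plane z about (cx,cy): col grows with +x world, row grows with -y"""
    K,R,t=cam(p);n=int(2*half/s)
    A=np.array([[s,0,cx-half],[0,-s,cy+half],[0,0,z],[0,0,1]])
    H=K@np.c_[R,t]@A
    return cv2.warpPerspective(img,H,(n,n),flags=cv2.INTER_LINEAR|cv2.WARP_INVERSE_MAP)
def yaw(s): R=s['tcp_rot'];return np.degrees(np.arctan2(R[1][0],R[0][0]))
def go(x,y,z,yw):
    """tool shift (mm) and turn (rad) to a tool-down pose, for typing"""
    s=manip.sense();R=np.array(s['tcp_rot']);d=R.T@(np.array([x,y,z])-s['tool_pos'])*1000
    c,q=np.cos(np.radians(yw)),np.sin(np.radians(yw))
    T=np.array([[c,q,0],[q,-c,0],[0,0,-1]])
    rv=cv2.Rodrigues(R.T@T)[0].ravel()
    print('xyz',d.round(1),'rot',rv.round(4),'rows',np.ceil(max(np.linalg.norm(d)/41.7,np.degrees(np.linalg.norm(rv))/7.16)),'q6 new?',np.degrees(np.arctan2(y,x))+90-yw)
def st():
    s=manip.sense();print('t',round(s['clock'],2),'tcp',np.array(s['tool_pos']),'yaw',yaw(s).round(2),'tilt',np.array(s['tcp_rot'])[:,2],'w',round(s['gripper_width'],4),'f',np.array(s['ft_force']).round(1))
    return s
E
python3 - <<'E'
from h import *
s=st();p=manip.capture('wrist');K,R,t=cam(p);T=np.array(s['tcp_rot'])
C=-R.T@t;print('K',K,'cam in tool',T.T@(C-s['tool_pos']),'look in tool',T.T@R[2], 'right',T.T@R[0])
go(.56,-.22,.30,60)
E
```

```text
t 1.05 tcp [ 0.2059 -0.5901  0.2226] yaw 19.24 tilt [ 0.     -0.0001 -1.    ] w 0.0869 f [-0.7 -0.9 -0.4]
K [[277.4467   0.     257.4042]
 [  0.     277.4467 191.6697]
 [  0.       0.       1.    ]] cam in tool [ 0.07   -0.0004 -0.1637] look in tool [-0.2602 -0.0001  0.9656] right [0.0001 1.     0.0002]
xyz [ 456.2 -232.7  -77.5] rot [-0.0001 -0.     -0.7114] rows 13.0 q6 new? 8.552263672894654
```

```bash
python3 -m jog '[{"claw":-1,"xyz":[456,-233,-50],"delta_rot":[0,0,-0.711]},{"claw":-1,"xyz":[456,-233,-50],"delta_rot":[0,0,-0.711]},{"claw":-1,"xyz":[456,-233,-50],"delta_rot":[0,0,-0.711]},{"claw":-1,"xyz":[456,-233,-50],"delta_rot":[0,0,-0.711]},{"claw":-1,"xyz":[456,-233,-50],"delta_rot":[0,0,-0.711]},{"claw":-1,"xyz":[456,-233,-50],"delta_rot":[0,0,-0.711]},{"claw":-1,"xyz":[456,-233,-50],"delta_rot":[0,0,-0.711]},{"claw":-1,"xyz":[456,-233,-50],"delta_rot":[0,0,-0.711]},{"claw":-1,"xyz":[456,-233,-50],"delta_rot":[0,0,-0.711]},{"claw":-1,"xyz":[456,-233,-50],"delta_rot":[0,0,-0.711]},{"claw":-1,"xyz":[456,-233,-50],"delta_rot":[0,0,-0.711]},{"claw":-1,"xyz":[456,-233,-50],"delta_rot":[0,0,-0.711]},{"claw":-1,"xyz":[456,-233,-50],"delta_rot":[0,0,-0.711]},{"claw":-1,"xyz":[456,-233,-50],"delta_rot":[0,0,-0.711]},{"claw":-1,"xyz":[456,-233,-50],"delta_rot":[0,0,-0.711]}]'
python3 - <<'E'
from h import *
st();p=manip.capture('wrist');im=np.ascontiguousarray(p['image'][:,:,::-1])
for n in ('nut_mid','rest_oblong_top'):
    print(n,[(np.array(r['position']),round(r['confidence'],2)) for r in manip.tip_of(p,n)[:2]])
a=rect(im,p,.006,.627,-.237,.1,.0005);b=rect(im,p,.051,.627,-.237,.1,.0005)
cv2.imwrite('pics/nut.png',np.hstack([a,b]))
E
```

```text
clock: 2.35
tool_pos: [0.5599, -0.2194, 0.2724]
tcp_rot: [[0.499, 0.867, -0.001], [0.867, -0.499, -0.0], [-0.001, -0.0, -1.0]]
ft_force: [-1.2, -0.3, -0.1]
gripper_width: 0.0872
t 2.35 tcp [ 0.5599 -0.2194  0.2724] yaw 60.1 tilt [-0.0006 -0.0004 -1.    ] w 0.0872 f [-1.2 -0.3 -0.1]
nut_mid [(array([ 0.6274, -0.2339,  0.0298]), 0.88)]
rest_oblong_top [(array([ 0.4945, -0.0442,  0.0267]), 0.16)]
```

View pics/nut.png

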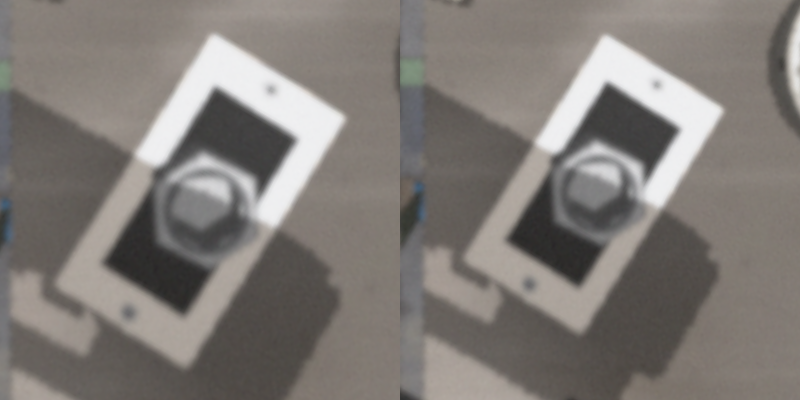

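```bash
python3 - <<'E'
from h import *
go(.626,-.2325,.13,90)
E
```

```text
xyz [ 23.9  64.  142.2] rot [-0.0007  0.0004 -0.5255] rows 5.0 q6 new? -20.375286195897843
```

```bash
python3 -m jog '[{"claw":-1,"xyz":[24,64,142],"delta_rot":[0,0,-0.522]},{"claw":-1,"xyz":[24,64,142],"delta_rot":[0,0,-0.522]},{"claw":-1,"xyz":[24,64,142],"delta_rot":[0,0,-0.522]},{"claw":-1,"xyz":[24,64,142],"delta_rot":[0,0,-0.522]},{"claw":-1,"xyz":[24,64,142],"delta_rot":[0,0,-0.522]},{"claw":-1,"xyz":[24,64,142],"delta_rot":[0,0,-0.522]},{"claw":-1,"xyz":[24,64,142],"delta_rot":[0,0,-0.522]}]'
python3 - <<'E'
from h import *
st();p=manip.capture('wrist');im=np.ascontiguousarray(p['image'][:,:,::-1])
b=rect(im,p,.051,.627,-.237,.05,.0002);a=rect(im,p,.006,.627,-.237,.1,.0004)
cv2.imwrite('pics/nut2.png',np.hstack([a[:500],b]))
E
```

```text
clock: 3.08
tool_pos: [0.6269, -0.2324, 0.1322]
tcp_rot: [[0.006, 1.0, 0.001], [1.0, -0.006, -0.001], [-0.001, 0.001, -1.0]]
ft_force: [-0.1, -0.6, 0.8]
gripper_width: 0.0871
t 3.08 tcp [ 0.6269 -0.2324  0.1322] yaw 89.64 tilt [ 0.0011 -0.0008 -1.    ] w 0.0871 f [-0.1 -0.6  0.8]
```

View pics/nut2.png

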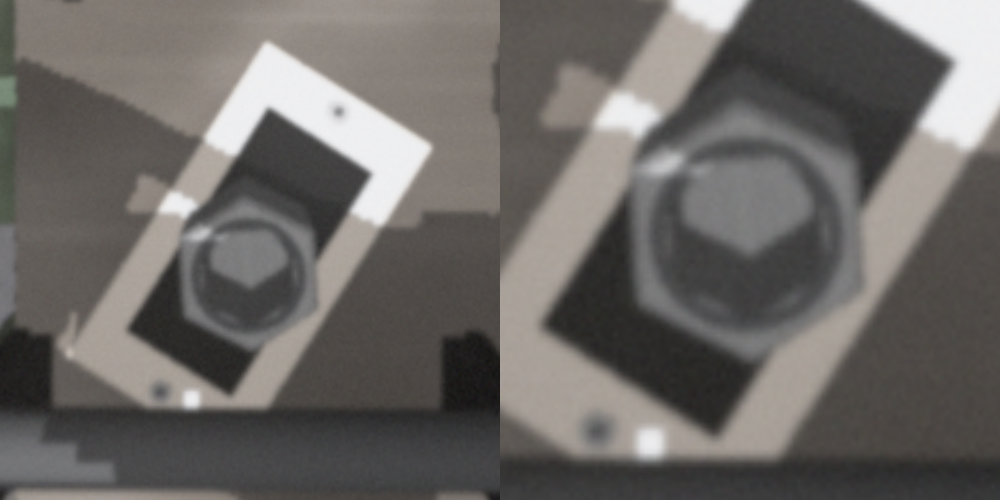

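The nut's top face is centred at (747,232) in the right panel, i.e. about (0.6265, -0.2334), with its flats turned about 3°. The fingers clear it. I'll descend and grip.

```bash
python3 -m jog '[{"claw":-1,"xyz":[-1,-0.5,40],"delta_rot":[0,0,-0.057]},{"claw":-1,"xyz":[-1,-0.5,80],"delta_rot":[0,0,-0.057]},{"claw":-1,"xyz":[-1,-0.5,105],"delta_rot":[0,0,-0.057]},{"claw":-1,"xyz":[-1,-0.5,118],"delta_rot":[0,0,-0.057]},{"claw":-1,"xyz":[-1,-0.5,118],"delta_rot":[0,0,-0.057]},{"claw":1,"xyz":[-1,-0.5,118],"delta_rot":[0,0,-0.057]},{"claw":1,"xyz":[-1,-0.5,118],"delta_rot":[0,0,-0.057]},{"claw":1,"xyz":[-1,-0.5,118],"delta_rot":[0,0,-0.057]},{"claw":1,"xyz":[-1,-0.5,118],"delta_rot":[0,0,-0.057]},{"claw":1,"xyz":[-1,-0.5,118],"delta_rot":[0,0,-0.057]},{"claw":1,"xyz":[-1,-0.5,118],"delta_rot":[0,0,-0.057]},{"claw":1,"xyz":[-1,-0.5,118],"delta_rot":[0,0,-0.057]},{"claw":1,"xyz":[-1,-0.5,118],"delta_rot":[0,0,-0.057]}]' 30
python3 - <<'E'
from h import *
st();go(.495,-.04,.033,93)
E
```

```text
clock: 4.22
tool_pos: [0.6269, -0.2321, 0.0128]
tcp_rot: [[-0.055, 0.998, 0.0], [0.998, 0.055, -0.0], [-0.0, 0.0, -1.0]]
ft_force: [0.1, 0.6, 1.6]
gripper_width: 0.0459
t 4.22 tcp [ 0.6269 -0.2321  0.0128] yaw 93.15 tilt [ 0.0005 -0.0001 -1.    ] w 0.0459 f [0.1 0.6 1.6]
xyz [ 199.  -121.1  -20.3] rot [0.0005 0.0001 0.0027] rows 6.0 q6 new? -7.619923481660393
```

```bash
python3 -m jog '[{"claw":1,"xyz":[0,0,-40],"delta_rot":[0,0,0]},{"claw":1,"xyz":[0,0,-80],"delta_rot":[0,0,0]},{"claw":1,"xyz":[35,-21,-80],"delta_rot":[0,0,0]},{"claw":1,"xyz":[70,-42,-80],"delta_rot":[0,0,0]},{"claw":1,"xyz":[105,-63,-80],"delta_rot":[0,0,0]},{"claw":1,"xyz":[140,-84,-80],"delta_rot":[0,0,0]},{"claw":1,"xyz":[175,-105,-80],"delta_rot":[0,0,0]},{"claw":1,"xyz":[199,-121,-80],"delta_rot":[0,0,0]},{"claw":1,"xyz":[199,-121,-80],"delta_rot":[0,0,0]},{"claw":1,"xyz":[199,-121,-80],"delta_rot":[0,0,0]},{"claw":1,"xyz":[199,-121,-50],"delta_rot":[0,0,0]},{"claw":1,"xyz":[199,-121,-26],"delta_rot":[0,0,0]},{"claw":1,"xyz":[199,-121,-20],"delta_rot":[0,0,0]},{"claw":1,"xyz":[199,-121,-19],"delta_rot":[0,0,0]},{"claw":1,"xyz":[199,-121,-18.5],"delta_rot":[0,0,0]},{"claw":1,"xyz":[199,-121,-18.5],"delta_rot":[0,0,0]}]'
python3 - <<'E'
from h import *
st()
E
```

```text
clock: 5.55
tool_pos: [0.4954, -0.0407, 0.0312]
tcp_rot: [[-0.054, 0.999, 0.0], [0.999, 0.054, -0.0], [-0.0, 0.0, -1.0]]
ft_force: [0.1, -0.1, -4.2]
gripper_width: 0.046
t 5.55 tcp [ 0.4954 -0.0407  0.0312] yaw 93.11 tilt [ 0.0002 -0.0001 -1.    ] w 0.046 f [ 0.1 -0.1 -4.2]
```

```bash
python3 -m jog '[{"claw":1,"xyz":[0,0,0.5],"delta_rot":[0,0,0]},{"claw":1,"xyz":[0,0,1],"delta_rot":[0,0,0]},{"claw":-1,"xyz":[0,0,1],"delta_rot":[0,0,0]},{"claw":-1,"xyz":[0,0,1],"delta_rot":[0,0,0]},{"claw":-1,"xyz":[0,0,1],"delta_rot":[0,0,0]},{"claw":-1,"xyz":[0,0,1],"delta_rot":[0,0,0]},{"claw":-1,"xyz":[0,0,1],"delta_rot":[0,0,0]},{"claw":-1,"xyz":[0,0,-40],"delta_rot":[0,0,0]},{"claw":-1,"xyz":[0,0,-80],"delta_rot":[0,0,0]},{"claw":-1,"xyz":[0,0,-120],"delta_rot":[0,0,0]},{"claw":-1,"xyz":[250,-77,-170],"delta_rot":[0,0,0]},{"claw":-1,"xyz":[250,-77,-170],"delta_rot":[0,0,0]},{"claw":-1,"xyz":[250,-77,-170],"delta_rot":[0,0,0]},{"claw":-1,"xyz":[250,-77,-170],"delta_rot":[0,0,0]},{"claw":-1,"xyz":[250,-77,-170],"delta_rot":[0,0,0]},{"claw":-1,"xyz":[250,-77,-170],"delta_rot":[0,0,0]},{"claw":-1,"xyz":[250,-77,-170],"delta_rot":[0,0,0]},{"claw":-1,"xyz":[250,-77,-170],"delta_rot":[0,0,0]},{"claw":-1,"xyz":[250,-77,-170],"delta_rot":[0,0,0]}]'
python3 - <<'E'
from h import *
st();p=manip.capture('wrist');im=np.ascontiguousarray(p['image'][:,:,::-1])
a=rect(im,p,.006,.405,.21,.1,.0005);b=rect(im,p,.070,.405,.21,.1,.0005)
cv2.imwrite('pics/block.png',np.hstack([a,b]))
E
```

```text
clock: 7.13
tool_pos: [0.4041, 0.2059, 0.2013]
tcp_rot: [[-0.058, 0.998, 0.001], [0.998, 0.058, -0.0], [-0.0, 0.001, -1.0]]
ft_force: [0.5, 0.2, -0.5]
gripper_width: 0.0867
t 7.13 tcp [0.4041 0.2059 0.2013] yaw 93.31 tilt [ 0.0008 -0.0003 -1.    ] w 0.0867 f [ 0.5  0.2 -0.5]
```

View pics/block.png

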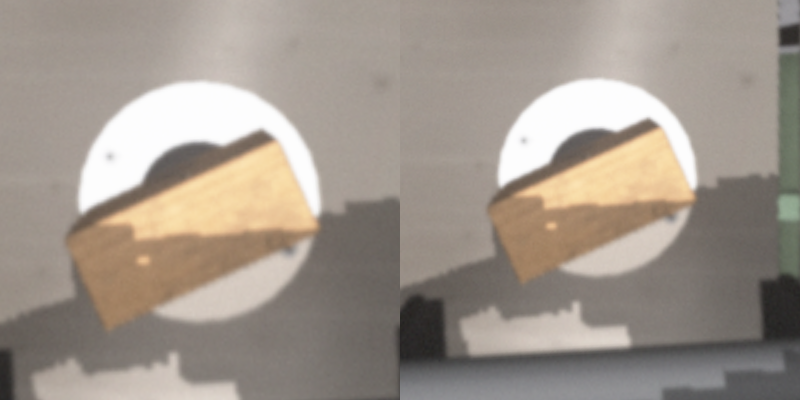

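Round rest centre from the left panel is about (0.4048, 0.2093). The block top is centred at (191,203) in the right panel, i.e. about (0.4005, 0.2084), with its long axis at 26°. I'll turn the jaws across it and descend.

```bash
python3 - <<'E'
from h import *
go(.4005,.2084,.014,26)
E
```

```text
xyz [  3.7  -3.6 186.9] rot [0.0005 0.0005 1.1731] rows 10.0 q6 new? 91.49019486729335
```

```bash
python3 -m jog '[{"claw":-1,"xyz":[3,-3.5,60],"delta_rot":[0,0,1.173]},{"claw":-1,"xyz":[3,-3.5,60],"delta_rot":[0,0,1.173]},{"claw":-1,"xyz":[3,-3.5,60],"delta_rot":[0,0,1.173]},{"claw":-1,"xyz":[3,-3.5,60],"delta_rot":[0,0,1.173]},{"claw":-1,"xyz":[3,-3.5,60],"delta_rot":[0,0,1.173]},{"claw":-1,"xyz":[3,-3.5,60],"delta_rot":[0,0,1.173]},{"claw":-1,"xyz":[3,-3.5,60],"delta_rot":[0,0,1.173]},{"claw":-1,"xyz":[3,-3.5,60],"delta_rot":[0,0,1.173]},{"claw":-1,"xyz":[3,-3.5,60],"delta_rot":[0,0,1.173]},{"claw":-1,"xyz":[3,-3.5,60],"delta_rot":[0,0,1.173]},{"claw":-1,"xyz":[3,-3.5,70],"delta_rot":[0,0,1.173]},{"claw":-1,"xyz":[3,-3.5,80],"delta_rot":[0,0,1.173]}]'
python3 - <<'E'
from h import *
st();go(.4005,.2084,.014,26)
p=manip.capture('wrist');im=np.ascontiguousarray(p['image'][:,:,::-1])
b=rect(im,p,.070,.405,.21,.08,.0004);cv2.imwrite('pics/block2.png',b)
E
```

```text
clock: 8.18
tool_pos: [0.4014, 0.207, 0.1204]
tcp_rot: [[0.899, 0.437, 0.001], [0.437, -0.899, -0.0], [0.001, 0.0, -1.0]]
ft_force: [0.0, 0.4, -1.3]
gripper_width: 0.087
t 8.18 tcp [0.4014 0.207  0.1204] yaw 25.93 tilt [ 0.0009 -0.     -1.    ] w 0.087 f [ 0.   0.4 -1.3]
xyz [ -0.3  -1.7 106.4] rot [ 0.0004 -0.0008 -0.0013] rows 3.0 q6 new? 91.49019486729335
```

View pics/block2.png

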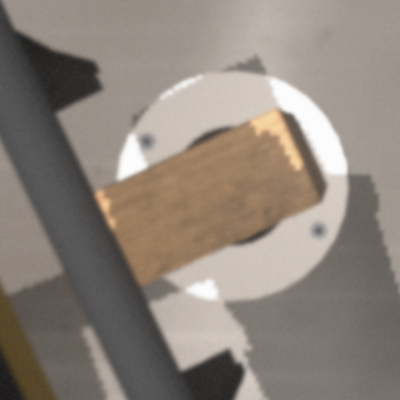

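The block lies between the fingers and its right end confirms a centre of about (0.401, 0.207). I'll descend, grip and carry it to the oblong rest in one planned go.

```bash
python3 -m jog '[{"claw":-1,"xyz":[0,0,40],"delta_rot":[0,0,0]},{"claw":-1,"xyz":[0,0,80],"delta_rot":[0,0,0]},{"claw":-1,"xyz":[0,0,106],"delta_rot":[0,0,0]},{"claw":-1,"xyz":[0,0,106],"delta_rot":[0,0,0]},{"claw":1,"xyz":[0,0,106],"delta_rot":[0,0,0]},{"claw":1,"xyz":[0,0,106],"delta_rot":[0,0,0]},{"claw":1,"xyz":[0,0,106],"delta_rot":[0,0,0]},{"claw":1,"xyz":[0,0,106],"delta_rot":[0,0,0]},{"claw":1,"xyz":[0,0,106],"delta_rot":[0,0,0]},{"claw":1,"xyz":[0,0,106],"delta_rot":[0,0,0]},{"claw":1,"xyz":[0,0,106],"delta_rot":[0,0,0]},{"claw":1,"xyz":[0,0,106],"delta_rot":[0,0,0]}]' 25
python3 - <<'E'
from h import *
st()
E
python3 -m jog '[{"claw":1,"xyz":[0,0,-40],"delta_rot":[0,0,0]},{"claw":1,"xyz":[0,0,-80],"delta_rot":[0,0,0]},{"claw":1,"xyz":[0,0,-120],"delta_rot":[0,0,0]},{"claw":1,"xyz":[0,0,-150],"delta_rot":[0,0,0]},{"claw":1,"xyz":[0,0,-150],"delta_rot":[0,0,0]}]'
python3 - <<'E'
from h import *
st();go(.6271,-.2379,.164,57.7)
E
```

```text
clock: 9.23
tool_pos: [0.4009, 0.2082, 0.0155]
tcp_rot: [[0.899, 0.438, 0.001], [0.438, -0.899, 0.0], [0.001, 0.0, -1.0]]
ft_force: [0.2, 0.2, 4.9]
gripper_width: 0.0424
t 9.23 tcp [0.4009 0.2082 0.0155] yaw 25.95 tilt [ 0.0009  0.0001 -1.    ] w 0.0424 f [0.2 0.2 4.9]
clock: 9.65
tool_pos: [0.4046, 0.2096, 0.1721]
tcp_rot: [[0.899, 0.438, 0.011], [0.438, -0.899, 0.004], [0.012, 0.002, -1.0]]
ft_force: [1.1, -0.3, -1.4]
gripper_width: 0.042
t 9.65 tcp [0.4046 0.2096 0.1721] yaw 25.96 tilt [ 0.0112  0.0036 -0.9999] w 0.042 f [ 1.1 -0.3 -1.4]
xyz [  4.1 499.7   9. ] rot [ 0.0048 -0.0109 -0.5541] rows 12.0 q6 new? 11.524991083934268
```

```bash
python3 -m jog '[{"claw":1,"xyz":[4,498,9],"delta_rot":[0,0,-0.554]},{"claw":1,"xyz":[4,498,9],"delta_rot":[0,0,-0.554]},{"claw":1,"xyz":[4,498,9],"delta_rot":[0,0,-0.554]},{"claw":1,"xyz":[4,498,9],"delta_rot":[0,0,-0.554]},{"claw":1,"xyz":[4,498,9],"delta_rot":[0,0,-0.554]},{"claw":1,"xyz":[4,498,9],"delta_rot":[0,0,-0.554]},{"claw":1,"xyz":[4,498,9],"delta_rot":[0,0,-0.554]},{"claw":1,"xyz":[4,498,9],"delta_rot":[0,0,-0.554]},{"claw":1,"xyz":[4,498,9],"delta_rot":[0,0,-0.554]},{"claw":1,"xyz":[4,498,9],"delta_rot":[0,0,-0.554]},{"claw":1,"xyz":[4,498,9],"delta_rot":[0,0,-0.554]},{"claw":1,"xyz":[4,498,9],"delta_rot":[0,0,-0.554]},{"claw":1,"xyz":[4,498,9],"delta_rot":[0,0,-0.554]},{"claw":1,"xyz":[4,498,9],"delta_rot":[0,0,-0.554]},{"claw":1,"xyz":[4,498,9],"delta_rot":[0,0,-0.554]},{"claw":1,"xyz":[4,498,9],"delta_rot":[0,0,-0.554]}]'
python3 - <<'E'
from h import *
st();go(.6271,-.2379,.0155,57.7)
E
```

```text
clock: 10.98
tool_pos: [0.6209, -0.2369, 0.1542]
tcp_rot: [[0.535, 0.845, -0.003], [0.845, -0.535, 0.002], [0.0, -0.003, -1.0]]
ft_force: [0.3, 0.1, -3.4]
gripper_width: 0.0421
t 10.98 tcp [ 0.6209 -0.2369  0.1542] yaw 57.68 tilt [-0.0028  0.0019 -1.    ] w 0.0421 f [ 0.3  0.1 -3.4]
xyz [  2.5   6.2 138.7] rot [-0.0034 -0.0001 -0.0004] rows 4.0 q6 new? 11.524991083934268
```

```bash
python3 -m jog '[{"claw":1,"xyz":[2.5,6,0],"delta_rot":[0,0,0]},{"claw":1,"xyz":[2.5,6,40],"delta_rot":[0,0,0]},{"claw":1,"xyz":[2.5,6,80],"delta_rot":[0,0,0]},{"claw":1,"xyz":[2.5,6,110],"delta_rot":[0,0,0]},{"claw":1,"xyz":[2.5,6,130],"delta_rot":[0,0,0]},{"claw":1,"xyz":[2.5,6,134],"delta_rot":[0,0,0]},{"claw":1,"xyz":[2.5,6,134],"delta_rot":[0,0,0]},{"claw":1,"xyz":[2.5,6,134],"delta_rot":[0,0,0]}]'
python3 - <<'E'
from h import *
for i in range(3):
    s=st();p=manip.capture('wrist')
go(.6271,-.2379,.0155,57.7)
im=np.ascontiguousarray(p['image'][:,:,::-1])
a=rect(im,p,.006,.627,-.237,.1,.0005);b=rect(im,p,.075,.627,-.237,.1,.0005);cv2.imwrite('pics/blockp.png',np.hstack([a,b]))
E
```

```text
clock: 11.65
tool_pos: [0.6296, -0.2387, 0.0236]
tcp_rot: [[0.534, 0.846, 0.002], [0.846, -0.534, -0.001], [0.0, 0.002, -1.0]]
ft_force: [0.5, -0.5, -1.3]
gripper_width: 0.042
t 11.65 tcp [ 0.6296 -0.2387  0.0236] yaw 57.74 tilt [ 0.0018 -0.0009 -1.    ] w 0.042 f [ 0.5 -0.5 -1.3]
t 11.7 tcp [ 0.6303 -0.2392  0.0246] yaw 57.73 tilt [ 0.0035 -0.0017 -1.    ] w 0.0418 f [ 0.3 -0.8 -1.9]
t 11.75 tcp [ 0.6305 -0.2396  0.025 ] yaw 57.72 tilt [ 0.0042 -0.0021 -1.    ] w 0.0419 f [-0.2 -0.6 -2.1]
xyz [-0.3 -3.8  9.4] rot [ 0.0046 -0.0004  0.0001] rows 1.0 q6 new? 11.524991083934268
```

View pics/blockp.png

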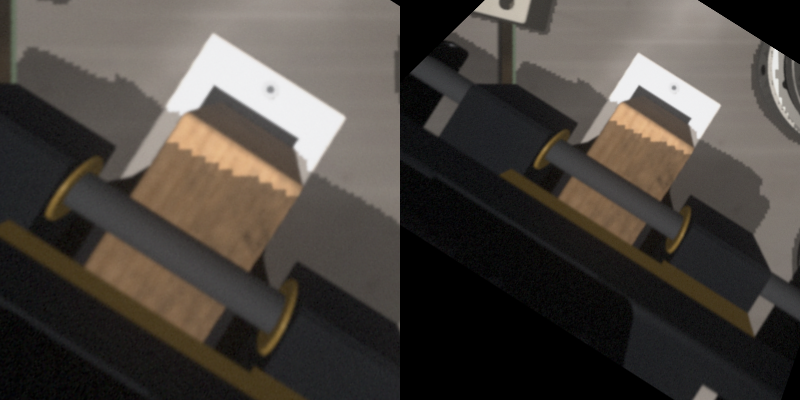

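```bash
python3 -m jog '[{"claw":1,"xyz":[0,0,0],"delta_rot":[0,0,0]},{"claw":1,"xyz":[0,0,0],"delta_rot":[0,0,0]},{"claw":1,"xyz":[0,0,0],"delta_rot":[0,0,0]},{"claw":1,"xyz":[0,0,0],"delta_rot":[0,0,0]},{"claw":1,"xyz":[0,0,0],"delta_rot":[0,0,0]},{"claw":1,"xyz":[0,0,0],"delta_rot":[0,0,0]}]'
python3 - <<'E'
from h import *
for i in range(3):
    s=st();p=manip.capture('wrist')
go(.6271,-.2379,.0155,57.7)
E
```

```text
clock: 12.3
tool_pos: [0.6284, -0.239, 0.022]
tcp_rot: [[0.535, 0.845, -0.0], [0.845, -0.535, 0.0], [0.0, -0.0, -1.0]]
ft_force: [0.2, 0.5, -2.4]
gripper_width: 0.0417
t 12.3 tcp [ 0.6284 -0.239   0.022 ] yaw 57.68 tilt [-0.0001  0.0001 -1.    ] w 0.0417 f [ 0.2  0.5 -2.4]
t 12.35 tcp [ 0.6283 -0.239   0.0219] yaw 57.68 tilt [-0.0002  0.0001 -1.    ] w 0.0415 f [ 0.8  1.2 -2.4]
t 12.4 tcp [ 0.6284 -0.239   0.0219] yaw 57.68 tilt [-0.0001  0.0001 -1.    ] w 0.0417 f [-0.2  0.5 -2.8]
xyz [ 0.3 -1.7  6.4] rot [-0.0002  0.     -0.0003] rows 1.0 q6 new? 11.524991083934268
```

```bash
python3 -m jog '[{"claw":1,"xyz":[0.3,-1.7,3],"delta_rot":[0,0,0]},{"claw":1,"xyz":[0.3,-1.7,5],"delta_rot":[0,0,0]},{"claw":1,"xyz":[0.3,-1.7,6.3],"delta_rot":[0,0,0]},{"claw":1,"xyz":[0.3,-1.7,6.8],"delta_rot":[0,0,0]},{"claw":1,"xyz":[0.3,-1.7,6.8],"delta_rot":[0,0,0]},{"claw":1,"xyz":[0.3,-1.7,6.8],"delta_rot":[0,0,0]},{"claw":1,"xyz":[0.3,-1.7,6.8],"delta_rot":[0,0,0]},{"claw":1,"xyz":[0.3,-1.7,6.8],"delta_rot":[0,0,0]}]'
```

```text
clock: 13.12
tool_pos: [0.6272, -0.2378, 0.0155]
tcp_rot: [[0.535, 0.845, 0.0], [0.845, -0.535, 0.0], [0.0, 0.0, -1.0]]
ft_force: [-3.3, 1.5, 4.5]
gripper_width: 0.0418
```

```bash
python3 -m jog '[{"claw":-1,"xyz":[0,0,0],"delta_rot":[0,0,0]},{"claw":-1,"xyz":[0,0,0],"delta_rot":[0,0,0]},{"claw":-1,"xyz":[0,0,0],"delta_rot":[0,0,0]},{"claw":-1,"xyz":[0,0,0],"delta_rot":[0,0,0]},{"claw":-1,"xyz":[0,0,0],"delta_rot":[0,0,0]},{"claw":-1,"xyz":[0,0,0],"delta_rot":[0,0,0]},{"claw":-1,"xyz":[0,0,-40],"delta_rot":[0,0,0]},{"claw":-1,"xyz":[0,0,-80],"delta_rot":[0,0,0]},{"claw":-1,"xyz":[0,0,-120],"delta_rot":[0,0,0]},{"claw":-1,"xyz":[0,0,-160],"delta_rot":[0,0,0]},{"claw":-1,"xyz":[20,0,-190],"delta_rot":[0,0,0]},{"claw":-1,"xyz":[20,0,-190],"delta_rot":[0,0,0]}]'
python3 - <<'E'
from h import *
st();p=manip.capture('wrist');im=np.ascontiguousarray(p['image'][:,:,::-1])
a=rect(im,p,.006,.627,-.237,.1,.0005);b=rect(im,p,.07,.627,-.237,.1,.0005);cv2.imwrite('pics/blockd.png',np.hstack([a,b]))
E
python3 -m jog '[{"claw":-1,"xyz":[302,-161,0],"delta_rot":[0,0,-0.564]},{"claw":-1,"xyz":[302,-161,0],"delta_rot":[0,0,-0.564]},{"claw":-1,"xyz":[302,-161,0],"delta_rot":[0,0,-0.564]},{"claw":-1,"xyz":[302,-161,0],"delta_rot":[0,0,-0.564]},{"claw":-1,"xyz":[302,-161,0],"delta_rot":[0,0,-0.564]},{"claw":-1,"xyz":[302,-161,0],"delta_rot":[0,0,-0.564]},{"claw":-1,"xyz":[302,-161,0],"delta_rot":[0,0,-0.564]},{"claw":-1,"xyz":[302,-161,0],"delta_rot":[0,0,-0.564]},{"claw":-1,"xyz":[302,-161,0],"delta_rot":[0,0,-0.564]},{"claw":-1,"xyz":[302,-161,0],"delta_rot":[0,0,-0.564]},{"claw":-1,"xyz":[302,-161,0],"delta_rot":[0,0,-0.564]},{"claw":-1,"xyz":[302,-161,0],"delta_rot":[0,0,-0.564]},{"claw":-1,"xyz":[302,-161,0],"delta_rot":[0,0,-0.564]},{"claw":-1,"xyz":[302,-161,0],"delta_rot":[0,0,-0.564]},{"claw":-1,"xyz":[302,-161,0],"delta_rot":[0,0,-0.564]}]'
python3 - <<'E'
from h import *
st();p=manip.capture('wrist');im=np.ascontiguousarray(p['image'][:,:,::-1])
a=rect(im,p,.006,.663,.132,.1,.0005);b=rect(im,p,.05,.663,.132,.1,.0005)
c=cv2.imread('pics/blockd.png');cv2.imwrite('pics/bush.png',np.vstack([c[:300],np.hstack([a,b])[50:350]]))
E
```

```text
clock: 14.12
tool_pos: [0.643, -0.2207, 0.2153]
tcp_rot: [[0.534, 0.846, 0.014], [0.846, -0.534, -0.005], [0.003, 0.015, -1.0]]
ft_force: [0.7, -0.1, 0.6]
gripper_width: 0.0867
t 14.12 tcp [ 0.643  -0.2207  0.2153] yaw 57.74 tilt [ 0.0141 -0.0048 -0.9999] w 0.0867 f [ 0.7 -0.1  0.6]
clock: 15.42
tool_pos: [0.6634, 0.1188, 0.2053]
tcp_rot: [[0.002, 1.0, 0.0], [1.0, -0.002, -0.0], [-0.0, 0.0, -1.0]]
ft_force: [0.6, 0.3, -0.0]
gripper_width: 0.0868
t 15.42 tcp [0.6634 0.1188 0.2053] yaw 89.88 tilt [ 0.0001 -0.0001 -1.    ] w 0.0868 f [ 0.6  0.3 -0. ]
```

View pics/bush.png

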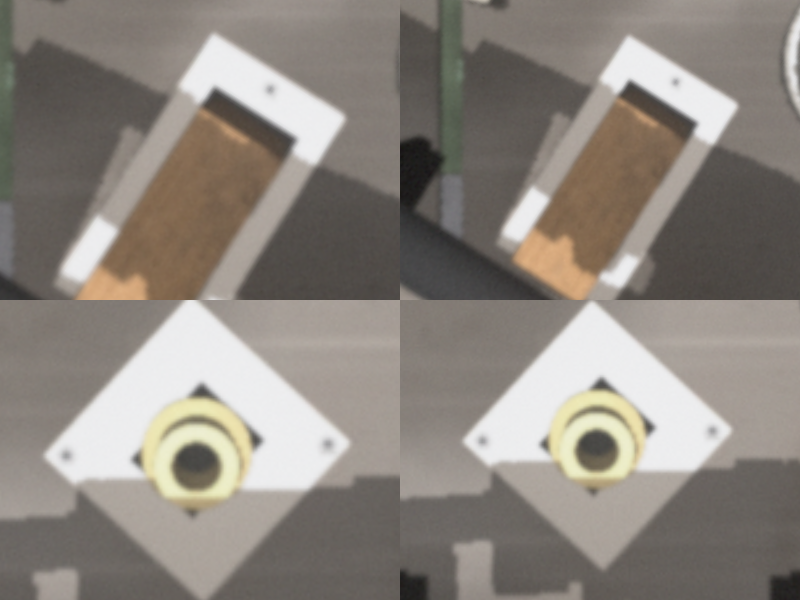

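The block sits square over the oblong inlay. The square rest is centred at about (0.6615, 0.1323), with its 45 mm direction at 48°. The bush is centred at about (0.6615, 0.1322).

```bash
python3 -m jog '[{"claw":-1,"xyz":[13.4,-1.9,40],"delta_rot":[0,0,0]},{"claw":-1,"xyz":[13.4,-1.9,80],"delta_rot":[0,0,0]},{"claw":-1,"xyz":[13.4,-1.9,120],"delta_rot":[0,0,0]},{"claw":-1,"xyz":[13.4,-1.9,140],"delta_rot":[0,0,0]},{"claw":-1,"xyz":[13.4,-1.9,140],"delta_rot":[0,0,0]},{"claw":-1,"xyz":[13.4,-1.9,140],"delta_rot":[0,0,0]},{"claw":-1,"xyz":[13.4,-1.9,140],"delta_rot":[0,0,0]},{"claw":-1,"xyz":[13.4,-1.9,140],"delta_rot":[0,0,0]}]'
python3 - <<'E'
from h import *
st();go(.6615,.1322,.009,90)
p=manip.capture('wrist')
print([(np.array(r['position']),round(r['confidence'],2)) for r in manip.tip_of(p,'bush_mid')[:2]])
E
```

```text
clock: 16.13
tool_pos: [0.6638, 0.1338, 0.0687]
tcp_rot: [[0.0, 1.0, 0.005], [1.0, -0.0, 0.0], [0.0, 0.005, -1.0]]
ft_force: [0.2, -0.0, 1.0]
gripper_width: 0.0871
t 16.13 tcp [0.6638 0.1338 0.0687] yaw 89.98 tilt [ 0.0053  0.0004 -1.    ] w 0.0871 f [ 0.2 -0.   1. ]
xyz [-1.6 -2.6 59.7] rot [ 0.0053 -0.0004 -0.0003] rows 2.0 q6 new? 11.301603872818148
[(array([0.6601, 0.1259, 0.0274]), 0.63)]
```

```bash
python3 -m jog '[{"claw":-1,"xyz":[0,0,30],"delta_rot":[0,0,0]},{"claw":-1,"xyz":[0,0,50],"delta_rot":[0,0,0]},{"claw":-1,"xyz":[0,0,55],"delta_rot":[0,0,0]},{"claw":-1,"xyz":[0,0,55.5],"delta_rot":[0,0,0]},{"claw":-1,"xyz":[0,0,55.5],"delta_rot":[0,0,0]},{"claw":-1,"xyz":[0,0,55.5],"delta_rot":[0,0,0]},{"claw":-1,"xyz":[0,0,55.5],"delta_rot":[0,0,0]},{"claw":-1,"xyz":[0,0,55.5],"delta_rot":[0,0,0]},{"claw":-1,"xyz":[0,0,55.5],"delta_rot":[0,0,0]}]'
python3 -m jog '[{"claw":1,"xyz":[0,0,0],"delta_rot":[0,0,0]},{"claw":1,"xyz":[0,0,0],"delta_rot":[0,0,0]},{"claw":1,"xyz":[0,0,0],"delta_rot":[0,0,0]},{"claw":1,"xyz":[0,0,0],"delta_rot":[0,0,0]},{"claw":1,"xyz":[0,0,0],"delta_rot":[0,0,0]},{"claw":1,"xyz":[0,0,0],"delta_rot":[0,0,0]},{"claw":1,"xyz":[0,0,0],"delta_rot":[0,0,0]},{"claw":1,"xyz":[0,0,0],"delta_rot":[0,0,0]}]' 30
```

```text
clock: 16.98
tool_pos: [0.6621, 0.1339, 0.0109]
tcp_rot: [[-0.0, 1.0, 0.002], [1.0, 0.0, 0.0], [0.0, 0.002, -1.0]]
ft_force: [0.1, -0.0, 0.0]
gripper_width: 0.0871
clock: 17.65
tool_pos: [0.6615, 0.1337, 0.0096]
tcp_rot: [[0.0, 1.0, 0.0], [1.0, -0.0, 0.0], [0.0, 0.0, -1.0]]
ft_force: [1.4, 0.5, -0.5]
gripper_width: 0.0508
```

```bash
python3 -m jog '[{"claw":1,"xyz":[0,0,0],"delta_rot":[0,0,0]},{"claw":1,"xyz":[0,0,0],"delta_rot":[0,0,0]}]'
python3 - <<'E'
from h import *
s=st();p=manip.capture('wrist');im=np.ascontiguousarray(p['image'][:,:,::-1])
cv2.imwrite('pics/bushg.png',cv2.resize(im[60:384,100:412],None,fx=1.8,fy=1.8))
E
```

```text
clock: 17.82
tool_pos: [0.6615, 0.1337, 0.0097]
tcp_rot: [[0.0, 1.0, 0.0], [1.0, -0.0, 0.0], [0.0, 0.0, -1.0]]
ft_force: [1.0, -0.3, -1.4]
gripper_width: 0.0509
t 17.82 tcp [0.6615 0.1337 0.0097] yaw 90.0 tilt [ 0.0002  0.     -1.    ] w 0.0509 f [ 1.  -0.3 -1.4]
```

View pics/bushg.png

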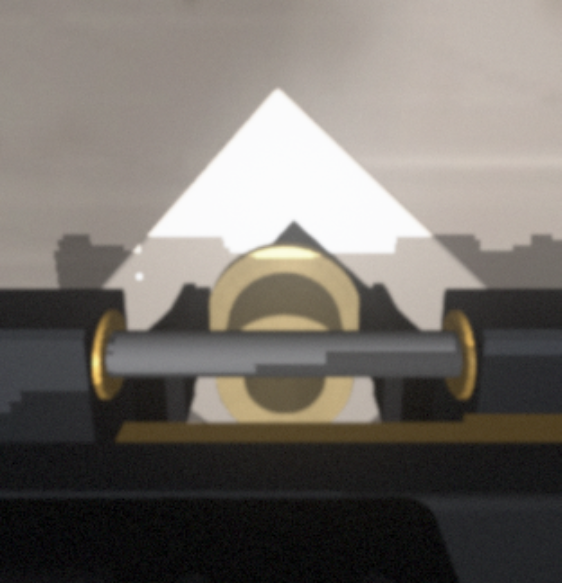

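The flange is held between the pads at an opening of 50.9 mm, a little under the expected 54. I'll do a careful lift test before carrying.

```bash
python3 -m jog '[{"claw":1,"xyz":[0,0,-5],"delta_rot":[0,0,0]},{"claw":1,"xyz":[0,0,-10],"delta_rot":[0,0,0]},{"claw":1,"xyz":[0,0,-20],"delta_rot":[0,0,0]},{"claw":1,"xyz":[0,0,-30],"delta_rot":[0,0,0]},{"claw":1,"xyz":[0,0,-30],"delta_rot":[0,0,0]},{"claw":1,"xyz":[0,0,-30],"delta_rot":[0,0,0]},{"claw":1,"xyz":[0,0,-30],"delta_rot":[0,0,0]},{"claw":1,"xyz":[0,0,-30],"delta_rot":[0,0,0]}]' 40
python3 - <<'E'
from h import *
s=st();p=manip.capture('side')
K,R,t=cam(p);im=np.ascontiguousarray(p['image'][:,:,::-1])
u=K@(R@np.array(s['tool_pos'])+t);u=(u/u[2])[:2].astype(int);print(u)
cv2.imwrite('pics/bushl.png',cv2.resize(im[max(0,u[1]-50):u[1]+50,max(0,u[0]-50):u[0]+50],None,fx=5,fy=5,interpolation=cv2.INTER_CUBIC))
go(.4048,.2093,.14,90)
E
```

```text
clock: 18.53
tool_pos: [0.6609, 0.1337, 0.0393]
tcp_rot: [[0.0, 1.0, -0.001], [1.0, -0.0, -0.0], [-0.0, -0.001, -1.0]]
ft_force: [0.7, 0.5, -3.5]
gripper_width: 0.0506
t 18.53 tcp [0.6609 0.1337 0.0393] yaw 90.0 tilt [-0.0008 -0.0001 -1.    ] w 0.0506 f [ 0.7  0.5 -3.5]
[287 196]
xyz [  75.6 -256.1 -100.6] rot [-0.0012  0.0001  0.    ] rows 7.0 q6 new? 27.34101880386696
```

View pics/bushl.png

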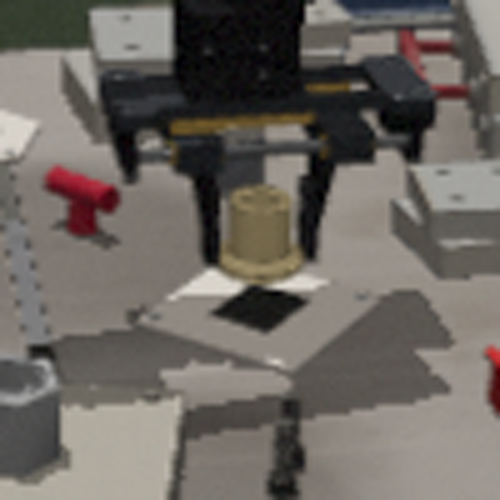

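```bash
python3 -m jog '[{"claw":1,"xyz":[0,0,-35],"delta_rot":[0,0,0]},{"claw":1,"xyz":[0,0,-70],"delta_rot":[0,0,0]},{"claw":1,"xyz":[12,-38,-70],"delta_rot":[0,0,0]},{"claw":1,"xyz":[23,-76,-70],"delta_rot":[0,0,0]},{"claw":1,"xyz":[35,-114,-70],"delta_rot":[0,0,0]},{"claw":1,"xyz":[46,-152,-70],"delta_rot":[0,0,0]},{"claw":1,"xyz":[58,-190,-70],"delta_rot":[0,0,0]},{"claw":1,"xyz":[69,-228,-70],"delta_rot":[0,0,0]},{"claw":1,"xyz":[77,-256,-70],"delta_rot":[0,0,0]},{"claw":1,"xyz":[77,-256,-70],"delta_rot":[0,0,0]},{"claw":1,"xyz":[77,-256,-35],"delta_rot":[0,0,0]},{"claw":1,"xyz":[77,-256,0],"delta_rot":[0,0,0]},{"claw":1,"xyz":[77,-256,15],"delta_rot":[0,0,0]},{"claw":1,"xyz":[77,-256,20],"delta_rot":[0,0,0]},{"claw":1,"xyz":[77,-256,20],"delta_rot":[0,0,0]},{"claw":1,"xyz":[77,-256,20],"delta_rot":[0,0,0]},{"claw":1,"xyz":[77,-256,20],"delta_rot":[0,0,0]},{"claw":1,"xyz":[77,-256,20],"delta_rot":[0,0,0]},{"claw":1,"xyz":[77,-256,20],"delta_rot":[0,0,0]},{"claw":1,"xyz":[77,-256,20],"delta_rot":[0,0,0]}]'
python3 - <<'E'
from h import *
s=st();go(.4048,.2108,.0097,90)
p=manip.capture('wrist');im=np.ascontiguousarray(p['image'][:,:,::-1])
a=rect(im,p,.006,.4048,.2093,.1,.0004);b=rect(im,p,.06,.4048,.2093,.08,.0004)
c=np.hstack([a[:400],b]);cv2.imwrite('pics/bushp.png',c[:,:800])
E
```

```text
clock: 20.25
tool_pos: [0.4061, 0.211, 0.0207]
tcp_rot: [[0.0, 1.0, 0.002], [1.0, -0.0, 0.001], [0.001, 0.002, -1.0]]
ft_force: [-0.6, 0.5, -3.2]
gripper_width: 0.0506
t 20.25 tcp [0.4061 0.211  0.0207] yaw 90.0 tilt [ 0.0017  0.0006 -1.    ] w 0.0506 f [-0.6  0.5 -3.2]
xyz [-0.2 -1.3 11. ] rot [ 0.0017 -0.0006 -0.    ] rows 1.0 q6 new? 27.508291216461586
```

View pics/bushp.png

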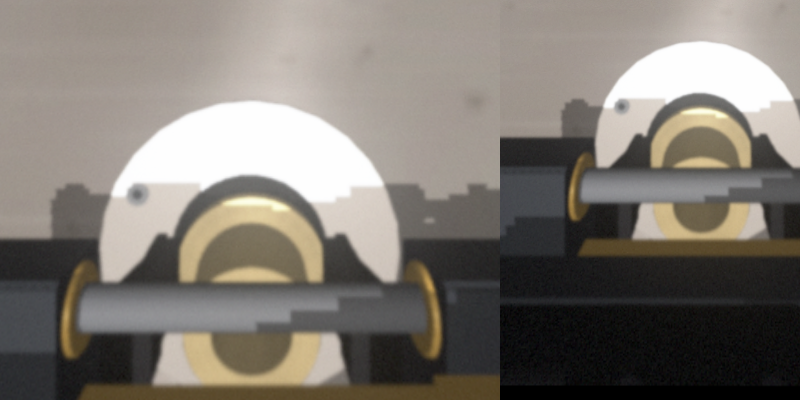

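The bush is centred over the inlay: left panel column 251 against 250, and its depth works out right. Lowering and releasing.

```bash
python3 -m jog '[{"claw":1,"xyz":[-0.2,-0.7,5],"delta_rot":[0,0,0]},{"claw":1,"xyz":[-0.2,-0.7,8],"delta_rot":[0,0,0]},{"claw":1,"xyz":[-0.2,-0.7,9.5],"delta_rot":[0,0,0]},{"claw":1,"xyz":[-0.2,-0.7,10.2],"delta_rot":[0,0,0]},{"claw":1,"xyz":[-0.2,-0.7,10.2],"delta_rot":[0,0,0]},{"claw":1,"xyz":[-0.2,-0.7,10.2],"delta_rot":[0,0,0]},{"claw":1,"xyz":[-0.2,-0.7,10.2],"delta_rot":[0,0,0]},{"claw":1,"xyz":[-0.2,-0.7,10.2],"delta_rot":[0,0,0]}]'
```

```text
clock: 20.97
tool_pos: [0.4041, 0.2104, 0.0095]
tcp_rot: [[-0.0, 1.0, -0.001], [1.0, 0.0, -0.0], [-0.0, -0.001, -1.0]]
ft_force: [-4.3, -1.6, 4.9]
gripper_width: 0.0504
```

```bash
python3 -m jog '[{"claw":-1,"xyz":[0,0,-0.2],"delta_rot":[0,0,0]},{"claw":-1,"xyz":[0,0,-0.2],"delta_rot":[0,0,0]},{"claw":-1,"xyz":[0,0,-0.2],"delta_rot":[0,0,0]},{"claw":-1,"xyz":[0,0,-0.2],"delta_rot":[0,0,0]},{"claw":-1,"xyz":[0,0,-0.2],"delta_rot":[0,0,0]},{"claw":-1,"xyz":[0,0,-0.2],"delta_rot":[0,0,0]},{"claw":-1,"xyz":[0,0,-40],"delta_rot":[0,0,0]},{"claw":-1,"xyz":[0,0,-80],"delta_rot":[0,0,0]},{"claw":-1,"xyz":[0,0,-120],"delta_rot":[0,0,0]},{"claw":-1,"xyz":[215,91,-190],"delta_rot":[0,0,0]},{"claw":-1,"xyz":[215,91,-190],"delta_rot":[0,0,0]},{"claw":-1,"xyz":[215,91,-190],"delta_rot":[0,0,0]},{"claw":-1,"xyz":[215,91,-190],"delta_rot":[0,0,0]},{"claw":-1,"xyz":[215,91,-190],"delta_rot":[0,0,0]},{"claw":-1,"xyz":[215,91,-190],"delta_rot":[0,0,0]},{"claw":-1,"xyz":[215,91,-190],"delta_rot":[0,0,0]},{"claw":-1,"xyz":[215,91,-190],"delta_rot":[0,0,0]},{"claw":-1,"xyz":[215,91,-190],"delta_rot":[0,0,0]},{"claw":-1,"xyz":[215,91,-190],"delta_rot":[0,0,0]},{"claw":-1,"xyz":[215,91,-190],"delta_rot":[0,0,0]}]'
python3 - <<'E'
from h import *
s=st();p=manip.capture('wrist');im=np.ascontiguousarray(p['image'][:,:,::-1])
a=rect(im,p,.006,.495,.444,.08,.0004);b=rect(im,p,.061,.495,.444,.08,.0004)
cv2.imwrite('pics/chock.png',np.hstack([a,b]))
E
```

```text
clock: 22.63
tool_pos: [0.4952, 0.4243, 0.1991]
tcp_rot: [[0.001, 1.0, -0.001], [1.0, -0.001, -0.001], [-0.001, -0.001, -1.0]]
ft_force: [-0.8, 0.2, -0.9]
gripper_width: 0.0872
t 22.63 tcp [0.4952 0.4243 0.1991] yaw 89.94 tilt [-0.0009 -0.0007 -1.    ] w 0.0872 f [-0.8  0.2 -0.9]
```

View pics/chock.png

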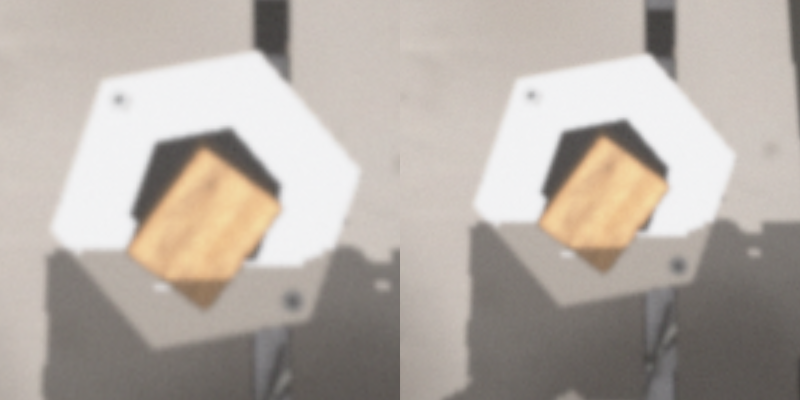

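Hex rest centre is about (0.4971, 0.444) with corners at 11.1°. The chock centre is about (0.4966, 0.4422) with its 45 mm side at 53.8°.

```bash
python3 - <<'E'
from h import *
go(.4966,.4422,.014,53.8)
E
```

```text
xyz [ 17.9   1.3 185.3] rot [-0.0003  0.0006  0.6308] rows 6.0 q6 new? 77.88362930215207
```

```bash
python3 -m jog '[{"claw":-1,"xyz":[18,1.3,35],"delta_rot":[0,0,0.631]},{"claw":-1,"xyz":[18,1.3,60],"delta_rot":[0,0,0.631]},{"claw":-1,"xyz":[18,1.3,80],"delta_rot":[0,0,0.631]},{"claw":-1,"xyz":[18,1.3,90],"delta_rot":[0,0,0.631]},{"claw":-1,"xyz":[18,1.3,95],"delta_rot":[0,0,0.631]},{"claw":-1,"xyz":[18,1.3,100],"delta_rot":[0,0,0.631]},{"claw":-1,"xyz":[18,1.3,130],"delta_rot":[0,0,0.631]},{"claw":-1,"xyz":[18,1.3,160],"delta_rot":[0,0,0.631]},{"claw":-1,"xyz":[18,1.3,180],"delta_rot":[0,0,0.631]},{"claw":-1,"xyz":[18,1.3,185],"delta_rot":[0,0,0.631]},{"claw":-1,"xyz":[18,1.3,185],"delta_rot":[0,0,0.631]},{"claw":-1,"xyz":[18,1.3,185],"delta_rot":[0,0,0.631]},{"claw":-1,"xyz":[18,1.3,185],"delta_rot":[0,0,0.631]},{"claw":-1,"xyz":[18,1.3,185],"delta_rot":[0,0,0.631]},{"claw":-1,"xyz":[18,1.3,185],"delta_rot":[0,0,0.631]}]'
python3 -m jog '[{"claw":1,"xyz":[0,0,0],"delta_rot":[0,0,0]},{"claw":1,"xyz":[0,0,0],"delta_rot":[0,0,0]},{"claw":1,"xyz":[0,0,0],"delta_rot":[0,0,0]},{"claw":1,"xyz":[0,0,0],"delta_rot":[0,0,0]},{"claw":1,"xyz":[0,0,0],"delta_rot":[0,0,0]},{"claw":1,"xyz":[0,0,0],"delta_rot":[0,0,0]},{"claw":1,"xyz":[0,0,0],"delta_rot":[0,0,0]},{"claw":1,"xyz":[0,0,0],"delta_rot":[0,0,0]},{"claw":1,"xyz":[0,0,0],"delta_rot":[0,0,0]},{"claw":1,"xyz":[0,0,0],"delta_rot":[0,0,0]}]' 20
python3 - <<'E'
from h import *
s=st();go(.6615,.1325,.14,48)
E
```

```text
clock: 23.93
tool_pos: [0.498, 0.4443, 0.0165]
tcp_rot: [[0.59, 0.808, 0.003], [0.808, -0.59, 0.002], [0.003, 0.001, -1.0]]
ft_force: [-0.5, -0.5, 0.5]
gripper_width: 0.0869
clock: 24.77
tool_pos: [0.497, 0.4435, 0.0145]
tcp_rot: [[0.59, 0.807, 0.0], [0.807, -0.59, -0.0], [0.0, 0.0, -1.0]]
ft_force: [-0.1, -0.9, -0.1]
gripper_width: 0.0352
t 24.77 tcp [0.497  0.4435 0.0145] yaw 53.84 tilt [ 0. -0. -1.] w 0.0352 f [-0.1 -0.9 -0.1]
xyz [-154.1  316.3 -125.5] rot [ 0.    -0.     0.102] rows 9.0 q6 new? 53.3265882234095
```

```bash
python3 -m jog '[{"claw":1,"xyz":[0,0,-30],"delta_rot":[0,0,0]},{"claw":1,"xyz":[0,0,-70],"delta_rot":[0,0,0]},{"claw":1,"xyz":[0,0,-105],"delta_rot":[0,0,0]},{"claw":1,"xyz":[-17,35,-115],"delta_rot":[0,0,0.102]},{"claw":1,"xyz":[-34,70,-115],"delta_rot":[0,0,0.102]},{"claw":1,"xyz":[-51,105,-115],"delta_rot":[0,0,0.102]},{"claw":1,"xyz":[-68,140,-115],"delta_rot":[0,0,0.102]},{"claw":1,"xyz":[-85,175,-115],"delta_rot":[0,0,0.102]},{"claw":1,"xyz":[-102,210,-115],"delta_rot":[0,0,0.102]},{"claw":1,"xyz":[-119,245,-115],"delta_rot":[0,0,0.102]},{"claw":1,"xyz":[-136,280,-115],"delta_rot":[0,0,0.102]},{"claw":1,"xyz":[-153,316,-115],"delta_rot":[0,0,0.102]},{"claw":1,"xyz":[-153,316,-115],"delta_rot":[0,0,0.102]},{"claw":1,"xyz":[-153,316,-80],"delta_rot":[0,0,0.102]},{"claw":1,"xyz":[-153,316,-45],"delta_rot":[0,0,0.102]},{"claw":1,"xyz":[-153,316,-20],"delta_rot":[0,0,0.102]},{"claw":1,"xyz":[-153,316,-10],"delta_rot":[0,0,0.102]},{"claw":1,"xyz":[-153,316,-10],"delta_rot":[0,0,0.102]},{"claw":1,"xyz":[-153,316,-10],"delta_rot":[0,0,0.102]},{"claw":1,"xyz":[-153,316,-10],"delta_rot":[0,0,0.102]}]'
python3 -m jog '[{"claw":1,"xyz":[0,0,0],"delta_rot":[0,0,0]},{"claw":1,"xyz":[0,0,0],"delta_rot":[0,0,0]},{"claw":1,"xyz":[0,0,0],"delta_rot":[0,0,0]},{"claw":1,"xyz":[0,0,0],"delta_rot":[0,0,0]},{"claw":1,"xyz":[0,0,0],"delta_rot":[0,0,0]}]'
python3 - <<'E'
from h import *
s=st();go(.6624,.1335,.0145,48)
p=manip.capture('wrist');im=np.ascontiguousarray(p['image'][:,:,::-1])
a=rect(im,p,.006,.6615,.1325,.08,.0004);b=rect(im,p,.071,.6615,.1325,.08,.0004)
cv2.imwrite('pics/chockp.png',np.hstack([a,b]))
E
```

```text
clock: 26.43
tool_pos: [0.6636, 0.134, 0.027]
tcp_rot: [[0.669, 0.743, 0.004], [0.743, -0.669, 0.0], [0.003, 0.003, -1.0]]
ft_force: [-0.0, 0.6, -0.4]
gripper_width: 0.0352
clock: 26.85
tool_pos: [0.6621, 0.1337, 0.0251]
tcp_rot: [[0.669, 0.743, 0.001], [0.743, -0.669, 0.0], [0.001, 0.001, -1.0]]
ft_force: [0.4, -0.5, -0.8]
gripper_width: 0.035
t 26.85 tcp [0.6621 0.1337 0.0251] yaw 48.01 tilt [ 0.0007  0.0001 -1.    ] w 0.035 f [ 0.4 -0.5 -0.8]
xyz [ 0.1  0.3 10.6] rot [ 0.0005 -0.0005  0.0001] rows 1.0 q6 new? 53.39474114100922
```

View pics/chockp.png

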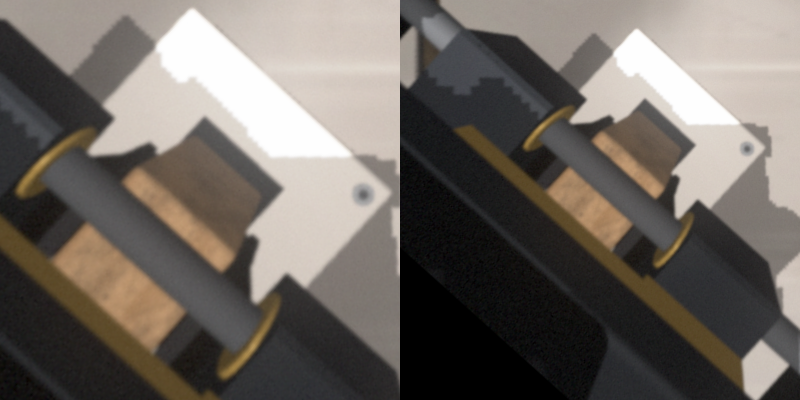

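The chock hangs parallel to the square inlay, with the dark margins even. Lowering and releasing, then going to the nut.

```bash
python3 -m jog '[{"claw":1,"xyz":[0,0,4],"delta_rot":[0,0,0.005]},{"claw":1,"xyz":[0,0,8],"delta_rot":[0,0,0.005]},{"claw":1,"xyz":[0,0,9.5],"delta_rot":[0,0,0.005]},{"claw":1,"xyz":[0,0,10.3],"delta_rot":[0,0,0.005]},{"claw":1,"xyz":[0,0,10.3],"delta_rot":[0,0,0.005]},{"claw":1,"xyz":[0,0,10.3],"delta_rot":[0,0,0.005]},{"claw":1,"xyz":[0,0,10.3],"delta_rot":[0,0,0.005]}]'
python3 -m jog '[{"claw":-1,"xyz":[0,0,0],"delta_rot":[0,0,0]},{"claw":-1,"xyz":[0,0,0],"delta_rot":[0,0,0]},{"claw":-1,"xyz":[0,0,0],"delta_rot":[0,0,0]},{"claw":-1,"xyz":[0,0,0],"delta_rot":[0,0,0]},{"claw":-1,"xyz":[0,0,0],"delta_rot":[0,0,0]},{"claw":-1,"xyz":[0,0,0],"delta_rot":[0,0,0]},{"claw":-1,"xyz":[0,0,-40],"delta_rot":[0,0,0]},{"claw":-1,"xyz":[0,0,-80],"delta_rot":[0,0,0]},{"claw":-1,"xyz":[0,0,-120],"delta_rot":[0,0,0]},{"claw":-1,"xyz":[0,0,-140],"delta_rot":[0,0,0]},{"claw":-1,"xyz":[0,0,-140],"delta_rot":[0,0,0]},{"claw":-1,"xyz":[0,0,-140],"delta_rot":[0,0,0]},{"claw":-1,"xyz":[0,0,-140],"delta_rot":[0,0,0]}]'
python3 - <<'E'
from h import *
s=st();go(.4954,-.0412,.15,93.1)
E
```

```text
clock: 27.48
tool_pos: [0.6615, 0.1336, 0.0144]
tcp_rot: [[0.673, 0.74, -0.001], [0.74, -0.673, -0.0], [-0.001, -0.001, -1.0]]
ft_force: [-4.2, -0.5, 5.2]
gripper_width: 0.0351
clock: 28.57
tool_pos: [0.6611, 0.1335, 0.1532]
tcp_rot: [[0.673, 0.74, -0.002], [0.74, -0.673, -0.0], [-0.001, -0.001, -1.0]]
ft_force: [-0.8, -0.4, -1.1]
gripper_width: 0.0866
t 28.57 tcp [0.6611 0.1335 0.1532] yaw 47.71 tilt [-0.0015 -0.0002 -1.    ] w 0.0866 f [-0.8 -0.4 -1.1]
xyz [-240.7   -5.     3.5] rot [-0.0014  0.0007 -0.7921] rows 7.0 q6 new? -7.854070060425457
```

```bash
python3 -m jog '[{"claw":-1,"xyz":[-241,-5,3],"delta_rot":[0,0,-0.792]},{"claw":-1,"xyz":[-241,-5,3],"delta_rot":[0,0,-0.792]},{"claw":-1,"xyz":[-241,-5,3],"delta_rot":[0,0,-0.792]},{"claw":-1,"xyz":[-241,-5,3],"delta_rot":[0,0,-0.792]},{"claw":-1,"xyz":[-241,-5,3],"delta_rot":[0,0,-0.792]},{"claw":-1,"xyz":[-241,-5,3],"delta_rot":[0,0,-0.792]},{"claw":-1,"xyz":[-241,-5,3],"delta_rot":[0,0,-0.792]},{"claw":-1,"xyz":[-241,-5,3],"delta_rot":[0,0,-0.792]},{"claw":-1,"xyz":[-241,-5,3],"delta_rot":[0,0,-0.792]},{"claw":-1,"xyz":[-241,-5,3],"delta_rot":[0,0,-0.792]},{"claw":-1,"xyz":[-241,-5,3],"delta_rot":[0,0,-0.792]},{"claw":-1,"xyz":[-241,-5,3],"delta_rot":[0,0,-0.792]},{"claw":-1,"xyz":[-241,-5,3],"delta_rot":[0,0,-0.792]}]'
python3 - <<'E'
from h import *
s=st();go(.4954,-.0407,.0302,93.1)
p=manip.capture('wrist');im=np.ascontiguousarray(p['image'][:,:,::-1])
b=rect(im,p,.069,.4954,-.042,.05,.0002);cv2.imwrite('pics/nut3.png',b)
E
```

```text
clock: 29.65
tool_pos: [0.4962, -0.0408, 0.151]
tcp_rot: [[-0.055, 0.999, -0.0], [0.999, 0.055, 0.0], [0.0, -0.0, -1.0]]
ft_force: [0.3, -0.5, -0.4]
gripper_width: 0.0869
t 29.65 tcp [ 0.4962 -0.0408  0.151 ] yaw 93.13 tilt [-0.0004  0.0001 -1.    ] w 0.0869 f [ 0.3 -0.5 -0.4]
xyz [  0.1  -0.8 120.8] rot [-0.0004 -0.0001  0.0006] rows 3.0 q6 new? -7.796634711569567
```

View pics/nut3.png

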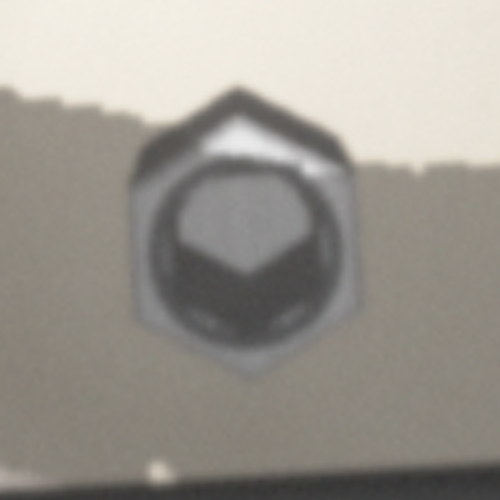

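The nut stands on the plate as left, centred at about (0.4948, -0.0414) with its flats at 3.3°. Gripping.

```bash
python3 -m jog '[{"claw":-1,"xyz":[0,-0.7,40],"delta_rot":[0,0,0]},{"claw":-1,"xyz":[0,-0.7,80],"delta_rot":[0,0,0]},{"claw":-1,"xyz":[0,-0.7,105],"delta_rot":[0,0,0]},{"claw":-1,"xyz":[0,-0.7,119],"delta_rot":[0,0,0]},{"claw":-1,"xyz":[0,-0.7,120.5],"delta_rot":[0,0,0]},{"claw":-1,"xyz":[0,-0.7,120.5],"delta_rot":[0,0,0]},{"claw":-1,"xyz":[0,-0.7,120.5],"delta_rot":[0,0,0]},{"claw":-1,"xyz":[0,-0.7,120.5],"delta_rot":[0,0,0]},{"claw":1,"xyz":[0,-0.7,120.5],"delta_rot":[0,0,0]},{"claw":1,"xyz":[0,-0.7,120.5],"delta_rot":[0,0,0]},{"claw":1,"xyz":[0,-0.7,120.5],"delta_rot":[0,0,0]},{"claw":1,"xyz":[0,-0.7,120.5],"delta_rot":[0,0,0]},{"claw":1,"xyz":[0,-0.7,120.5],"delta_rot":[0,0,0]},{"claw":1,"xyz":[0,-0.7,120.5],"delta_rot":[0,0,0]},{"claw":1,"xyz":[0,-0.7,120.5],"delta_rot":[0,0,0]},{"claw":1,"xyz":[0,-0.7,120.5],"delta_rot":[0,0,0]},{"claw":1,"xyz":[0,-0.7,120.5],"delta_rot":[0,0,0]}]' 30
python3 - <<'E'
from h import *
s=st();go(.4974,.4450,.15,71.1)
E
```

```text
clock: 31.12
tool_pos: [0.4953, -0.0414, 0.0307]
tcp_rot: [[-0.054, 0.999, 0.0], [0.999, 0.054, 0.0], [0.0, 0.0, -1.0]]
ft_force: [-0.3, 0.4, 0.0]
gripper_width: 0.0455
t 31.12 tcp [ 0.4953 -0.0414  0.0307] yaw 93.09 tilt [ 0.  0. -1.] w 0.0455 f [-0.3  0.4  0. ]
xyz [ 485.6   28.3 -119.3] rot [ 0.     -0.      0.3838] rows 13.0 q6 new? 60.71747608011833
```

```bash
python3 -m jog '[{"claw":1,"xyz":[0,0,-40],"delta_rot":[0,0,0]},{"claw":1,"xyz":[0,0,-80],"delta_rot":[0,0,0]},{"claw":1,"xyz":[0,0,-115],"delta_rot":[0,0,0]},{"claw":1,"xyz":[38,2,-115],"delta_rot":[0,0,0]},{"claw":1,"xyz":[76,4,-115],"delta_rot":[0,0,0.05]},{"claw":1,"xyz":[114,7,-115],"delta_rot":[0,0,0.1]},{"claw":1,"xyz":[152,9,-115],"delta_rot":[0,0,0.15]},{"claw":1,"xyz":[190,11,-115],"delta_rot":[0,0,0.2]},{"claw":1,"xyz":[228,13,-115],"delta_rot":[0,0,0.25]},{"claw":1,"xyz":[266,16,-115],"delta_rot":[0,0,0.3]},{"claw":1,"xyz":[304,18,-115],"delta_rot":[0,0,0.35]},{"claw":1,"xyz":[342,20,-115],"delta_rot":[0,0,0.384]},{"claw":1,"xyz":[380,22,-115],"delta_rot":[0,0,0.384]},{"claw":1,"xyz":[418,24,-115],"delta_rot":[0,0,0.384]},{"claw":1,"xyz":[450,26,-115],"delta_rot":[0,0,0.384]},{"claw":1,"xyz":[475,28,-115],"delta_rot":[0,0,0.384]},{"claw":1,"xyz":[485,28.3,-115],"delta_rot":[0,0,0.384]},{"claw":1,"xyz":[485,28.3,-115],"delta_rot":[0,0,0.384]},{"claw":1,"xyz":[485,28.3,-115],"delta_rot":[0,0,0.384]}]'
python3 -m jog '[{"claw":1,"xyz":[0,0,40],"delta_rot":[0,0,0]},{"claw":1,"xyz":[0,0,80],"delta_rot":[0,0,0]},{"claw":1,"xyz":[0,0,110],"delta_rot":[0,0,0]},{"claw":1,"xyz":[0,0,123],"delta_rot":[0,0,0]},{"claw":1,"xyz":[0,0,123],"delta_rot":[0,0,0]},{"claw":1,"xyz":[0,0,123],"delta_rot":[0,0,0]},{"claw":1,"xyz":[0,0,123],"delta_rot":[0,0,0]},{"claw":1,"xyz":[0,0,123],"delta_rot":[0,0,0]},{"claw":1,"xyz":[0,0,123],"delta_rot":[0,0,0]},{"claw":1,"xyz":[0,0,123],"delta_rot":[0,0,0]}]'
python3 - <<'E'
from h import *
s=st();go(.4973,.4445,.0127,71.1)
E
```

```text
clock: 32.7
tool_pos: [0.4965, 0.4438, 0.1442]
tcp_rot: [[0.323, 0.946, -0.002], [0.946, -0.323, -0.002], [-0.003, -0.001, -1.0]]
ft_force: [0.3, -1.3, -4.0]
gripper_width: 0.0457
clock: 33.53
tool_pos: [0.4984, 0.4452, 0.0248]
tcp_rot: [[0.324, 0.946, 0.003], [0.946, -0.324, 0.002], [0.002, 0.002, -1.0]]
ft_force: [0.1, -1.3, -4.5]
gripper_width: 0.0456
t 33.53 tcp [0.4984 0.4452 0.0248] yaw 71.09 tilt [ 0.0025  0.0018 -1.    ] w 0.0456 f [ 0.1 -1.3 -4.5]
xyz [-1.1 -0.9 12.1] rot [ 0.0018 -0.0025 -0.0001] rows 1.0 q6 new? 60.69119382211798
```

```bash
python3 -m jog '[{"claw":1,"xyz":[0,0,4],"delta_rot":[0,0,0]},{"claw":1,"xyz":[0,0,7],"delta_rot":[0,0,0]},{"claw":1,"xyz":[0,0,8.5],"delta_rot":[0,0,0]},{"claw":1,"xyz":[0,0,8.5],"delta_rot":[0,0,0]},{"claw":1,"xyz":[0,0,8.5],"delta_rot":[0,0,0]},{"claw":1,"xyz":[0,0,8.5],"delta_rot":[0,0,0]},{"claw":1,"xyz":[0,0,8.5],"delta_rot":[0,0,0]},{"claw":1,"xyz":[0,0,8.5],"delta_rot":[0,0,0]},{"claw":1,"xyz":[0,0,8.5],"delta_rot":[0,0,0]},{"claw":1,"xyz":[0,0,8.5],"delta_rot":[0,0,0]}]'
python3 - <<'E'
from h import *
s=st();go(.4973,.4445,.0127,71.1)
E
```

```text
clock: 34.37
tool_pos: [0.4974, 0.4445, 0.0144]
tcp_rot: [[0.324, 0.946, 0.0], [0.946, -0.324, 0.0], [0.0, 0.0, -1.0]]
ft_force: [0.4, 0.2, -4.8]
gripper_width: 0.0459
t 34.37 tcp [0.4974 0.4445 0.0144] yaw 71.09 tilt [ 0.0001  0.0001 -1.    ] w 0.0459 f [ 0.4  0.2 -4.8]
xyz [-0.  -0.1  1.7] rot [ 0.0001 -0.0002 -0.0001] rows 1.0 q6 new? 60.69119382211798
```

```bash
python3 -m jog '[{"claw":1,"xyz":[0,0,0.8],"delta_rot":[0,0,0]},{"claw":1,"xyz":[0,0,1.6],"delta_rot":[0,0,0]},{"claw":1,"xyz":[0,0,1.6],"delta_rot":[0,0,0]},{"claw":-1,"xyz":[0,0,1.6],"delta_rot":[0,0,0]},{"claw":-1,"xyz":[0,0,1.6],"delta_rot":[0,0,0]},{"claw":-1,"xyz":[0,0,1.6],"delta_rot":[0,0,0]},{"claw":-1,"xyz":[0,0,1.6],"delta_rot":[0,0,0]},{"claw":-1,"xyz":[0,0,1.6],"delta_rot":[0,0,0]},{"claw":-1,"xyz":[0,0,1.6],"delta_rot":[0,0,0]},{"claw":-1,"xyz":[0,0,-40],"delta_rot":[0,0,0]},{"claw":-1,"xyz":[0,0,-80],"delta_rot":[0,0,0]},{"claw":-1,"xyz":[0,0,-120],"delta_rot":[0,0,0]},{"claw":-1,"xyz":[0,0,-160],"delta_rot":[0,0,0]},{"claw":-1,"xyz":[0,0,-185],"delta_rot":[0,0,0]},{"claw":-1,"xyz":[0,0,-185],"delta_rot":[0,0,0]},{"claw":-1,"xyz":[0,0,-185],"delta_rot":[0,0,0]},{"claw":-1,"xyz":[0,0,-185],"delta_rot":[0,0,0]},{"claw":-1,"xyz":[0,0,-185],"delta_rot":[0,0,0]}]'
python3 - <<'E'
from h import *
st();p=manip.capture('wrist');im=np.ascontiguousarray(p['image'][:,:,::-1])
cv2.imwrite('pics/f1.png',np.vstack([rect(im,p,z,.4971,.444,.06,.0004) for z in(.006,.051)]))
E
python3 -m jog '[{"claw":-1,"xyz":[-160,80,-110],"delta_rot":[0,0,0]},{"claw":-1,"xyz":[-160,80,-110],"delta_rot":[0,0,0]},{"claw":-1,"xyz":[-160,80,-110],"delta_rot":[0,0,0]},{"claw":-1,"xyz":[-160,80,-110],"delta_rot":[0,0,0]},{"claw":-1,"xyz":[-160,80,-110],"delta_rot":[0,0,0]},{"claw":-1,"xyz":[-160,80,-110],"delta_rot":[0,0,0]},{"claw":-1,"xyz":[-160,80,-110],"delta_rot":[0,0,0]},{"claw":-1,"xyz":[-160,80,-110],"delta_rot":[0,0,0]},{"claw":-1,"xyz":[-160,80,-110],"delta_rot":[0,0,0]},{"claw":-1,"xyz":[-160,80,-110],"delta_rot":[0,0,0]}]'
python3 - <<'E'
from h import *
st();p=manip.capture('wrist');im=np.ascontiguousarray(p['image'][:,:,::-1])
f=[cv2.imread('pics/f1.png')]
f.append(np.vstack([rect(im,p,z,.4048,.2093,.06,.0004) for z in(.006,.05)]))
f.append(np.vstack([rect(im,p,z,.6612,.1323,.06,.0004) for z in(.006,.061)]))
cv2.imwrite('pics/f2.png',np.hstack(f)[:, :900][:600])
E
```

```text
clock: 35.87
tool_pos: [0.4963, 0.4437, 0.1969]
tcp_rot: [[0.324, 0.946, -0.003], [0.946, -0.324, -0.002], [-0.003, -0.002, -1.0]]
ft_force: [-0.2, 0.1, -0.2]
gripper_width: 0.0867
t 35.87 tcp [0.4963 0.4437 0.1969] yaw 71.09 tilt [-0.003  -0.0021 -1.    ] w 0.0867 f [-0.2  0.1 -0.2]
clock: 36.75
tool_pos: [0.5202, 0.2681, 0.3071]
tcp_rot: [[0.322, 0.947, -0.003], [0.947, -0.322, -0.001], [-0.002, -0.003, -1.0]]
ft_force: [0.7, -0.1, 0.9]
gripper_width: 0.087
t 36.75 tcp [0.5202 0.2681 0.3071] yaw 71.19 tilt [-0.0032 -0.0008 -1.    ] w 0.087 f [ 0.7 -0.1  0.9]
```

```bash
python3 -c "
import cv2;a=cv2.imread('pics/f2.png');print(a.shape);cv2.imwrite('pics/f3.png',cv2.resize(a,(800,533)))"
```

```text
(600, 900, 3)
```

View pics/f3.png

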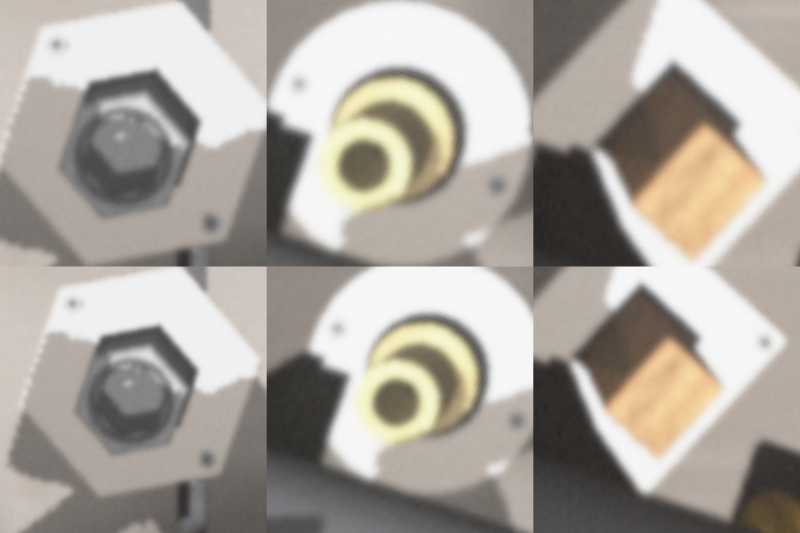

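```bash
python3 - <<'E'
from h import *
p=manip.capture('side');st()
for a,b in(('bush_mid','rest_round_top'),('nut_mid','rest_hex_top'),('chock_mid','rest_square_top'),('block_mid','rest_oblong_top')):
    print(*[(n,[(np.array(r['position']),round(r['confidence'],2)) for r in manip.tip_of(p,n)[:1]]) for n in(a,b)])
cv2.imwrite('pics/fs.png',cv2.resize(p['image'][130:330,150:390,::-1],None,fx=3,fy=3,interpolation=cv2.INTER_CUBIC))
E
```

```text
t 36.85 tcp [0.5204 0.2681 0.3078] yaw 71.19 tilt [-0.0023 -0.0007 -1.    ] w 0.087 f [0.5 1.1 0.5]
('bush_mid', [(array([0.4065, 0.212 , 0.026 ]), 0.71)]) ('rest_round_top', [])
('nut_mid', [(array([0.4982, 0.4437, 0.0274]), 0.6)]) ('rest_hex_top', [(array([0.499 , 0.4482, 0.0056]), 0.61)])
('chock_mid', [(array([0.6627, 0.133 , 0.0307]), 0.86)]) ('rest_square_top', [(array([0.6628, 0.135 , 0.004 ]), 0.94)])
('block_mid', [(array([ 0.6266, -0.2377,  0.0374]), 0.93)]) ('rest_oblong_top', [(array([ 0.6253, -0.2378,  0.0072]), 0.87)])
```

View pics/fs.png

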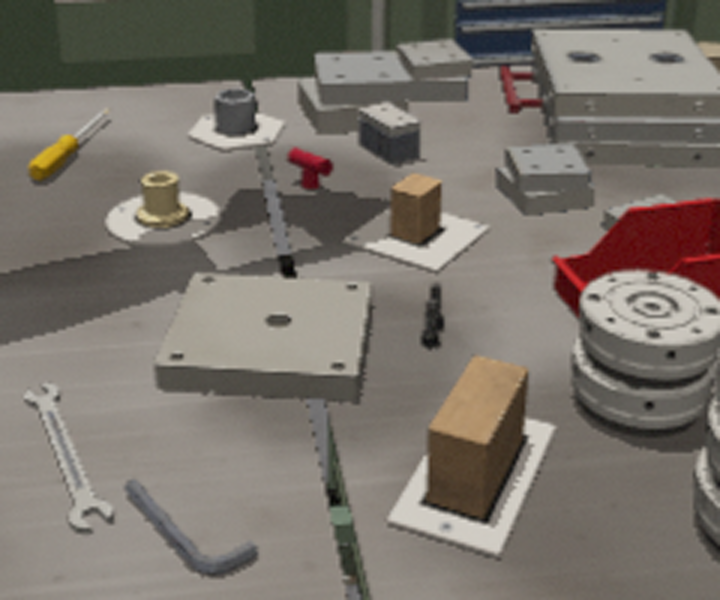

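All four pieces stand upright on their own rests: nut (236,112), bush (161,198), chock (416,210), block (478,440). The plate is bare and the arm is clear, so I'm handing in.

```bash
python3 -c "
from bench import manip
print(manip.finish_job())"
```

```text
the job is handed in; nothing more can be done
None
```

All four pieces now stand upright on their own rests, and I handed the job in at about 37 s on the robot's clock. I parked the nut on the grey plate, moved the block to the oblong rest, the bush to the round rest and the chock to the square rest, then took the nut to the six-sided rest.

**Last checks:**
- **Side view:** it shows all four pieces upright, the plate bare and the gripper clear.
- **Block, chock and nut:** the networks put the block and chock within about 2 mm of their rest centres. They put the nut about 4.5 mm off, which is roughly their own error.
- **Bush:** the network did not find the round rest in that picture. Against the centre I had measured earlier, the bush came out about 3 mm off.
- **Close wrist pictures:** nut and bush were within about 1 mm of centre. The chock was about 2 mm off, as seen from an angle.
- **Largest force reading I saw:** about 7 N, in the readings between moves.

**Did not match:** the gripper read 51 mm on the bush flange, where I expected 54 mm. The lift test held and the bush stayed upright.

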